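# Lock the garage chemicals away behind a push-and-turn safety knob

## Task

Put all the workshop chemicals standing on the garage bench (wax tin, grease tub, oil can, paint tin: whichever are there) safely away: push the spring knob on top of the small cabinet in and turn it past its safety stop to unlock, open the red drawer, stand every container upright inside it, push the drawer fully home, and then push and turn the knob back to its locked position. Leave the mug and the tools where they lie.

Things in the scene. Friction and masses are not known exactly. Their poses are not given: they have to be found in the camera images.
- knob (a joint): angle of the safety knob, rad: 0 = locked (home stop), 1.4 = unlocked (end stop), growing CLOCKWISE seen from above; starts near 0 and stays where it is left (friction 0.06 N m). From 1.1 on the drawer is free; below about 1.0 a cam under the cabinet top holds the drawer shut (or keeps an open drawer from going in).
- knob_push (a joint): how far the knob is pushed in (down), m: 0 = up, 0.009 = fully in. Spring: 5 N to start, 10 N fully in; it springs up when let go. Unless it is pushed in by more than 0.0065, the knob cannot turn through 0.31 to 0.93 rad, from either side (yellow pin against a steel lug); pushed in it passes freely, both ways.
- knob_grip (a point): on the knob's vertical axis, 8 mm below the top of its black grip bar; goes down and turns with the knob. z up, x along the bar; the bar's end with the white line is -x. The bar is 56 mm long (x), 18 mm thick (y), 28 mm high and stands on a black disc, 68 mm across, whose top lies 20 mm below this point: finger tips can press on the disc while gripping the bar.
- knob_base: fixed steel disc under the knob, 88 mm across, 4 mm thick, on the cabinet's top at its x = -70, y = -95 mm; origin on the knob's axis at the cabinet's top; axes as the cabinet's. A steel lug stands beside the knob on its +x side, 35 to 50 mm from the axis, up to 19 mm high. Red dot: locked, green: unlocked (for the white line).
- cabinet: grey drawer cabinet, fixed on the bench, 260 (x) x 320 (y) x 115 mm high; origin: centre of its underside; its front is at x = -130 mm and roughly faces the robot (its -x axis points to the robot).
- drawer (a joint): how far the drawer is pulled out, m: 0 = shut, 0.155 = end stop; it slides along the cabinet's -x with about 1.5 N of friction and stays where it is left.
- drawer_handle (a point): middle of the steel bar handle of the red drawer front: bar 12 mm thick, 110 mm long along the cabinet's y, level, its axis 55 mm in front of the red face and 33 mm below the cabinet's top. Axes as the cabinet's. Moves with the drawer.
- drawer_in (a point): point on the drawer's inner floor (18 mm above the bench), 70 mm behind the inside of the red front, mid-width; axes as the cabinet's; moves with the drawer. The inside spans x = -70 to +130, y = -140 to +140 mm; fully out, x = -70 to +85 mm is open from above. Side walls rise 65 mm, the red front 77 mm above this floor. Four containers fit side by side 65 mm apart along y, x near 0.
- striker (a point): top of a steel striker block that stands on the drawer's right side wall, 12 (x) x 18 (y) mm, 82 mm above the inner floor and 12 mm into the inside; axes as the cabinet's; keep the gripper clear of it.
- wax_tin: red squat tin of wax with a steel lid and a white band, 58 mm diameter, 52 mm high; heavy-bottomed; origin: centre of its underside, z up. May be absent.
- grease_tub: yellow tub with a black lid, 56 mm diameter (lid 58 mm, from 46 mm up), 56 mm high; heavy-bottomed; origin: centre of its underside, z up. May be absent.
- oil_can: blue flat-sided oil can, 56 mm (x) by 52 mm (y), shoulders at 46 mm, black cap (28 mm across) up to 59 mm; heavy-bottomed; origin: centre of its underside, z up. May be absent.
- paint_tin: green and silver paint tin, 56 mm diameter (rim 57 mm), 58 mm high; heavy-bottomed; origin: centre of its underside, z up. May be absent.
- mug: white mug, 80 mm diameter, 90 mm high, on the bench to the right; leave alone.
- wrench: steel wrench lying on the bench to the left; leave alone.
- screwdriver: screwdriver lying on the bench to the right; leave alone.

How it is judged:
By the outcome, as a careful person would: the job done as asked, in the order asked, and still so for the second after the job is handed in, with the robot touching nothing.
Of wax_tin, grease_tub, oil_can, paint_tin only 3 to 4 are there at a start; the rules pass over those that are not, and their reading is None.
At some moment in a run one of wax_tin, grease_tub, oil_can, paint_tin may be knocked a few centimetres aside while the robot is not near it.
It also fails if it takes over 200 s, if anything falls off the work surface, if the arm or the gripper's body presses on something with over 40 N, if the wrist force passes 120 N, or if a joint passes its speed limit or range.

## Robot

A 6-joint arm with a two-finger parallel gripper is mounted at the origin on the work surface. World frame = base frame: x ahead of the robot, y to its left, z up, the work surface at z = 0. Lengths are in mm, angles in rad, forces in N, time in s.
With the tool pointing down it reaches from about 350 to 850 mm from the base axis. Payload 8.1 kg.
Tool frame: the origin (TCP) lies on the centre line of the jaws, within the pads' length; the fingertips stand 17 mm ahead of it and the grasp point (between the pads) lies 2 mm behind it (manip.finger_overhang is the distance from the TCP to the fingertips, in mm); z points along the fingers, y is the line along which they close (so a half turn about z gives the same grasp; the last joint's range is limited). The gripper opens to 93 mm and grips with 3 to 60 N. Pads are 15 mm wide; open, the fingers measure 128 mm over their backs; the gripper's body (75 mm by 188 mm) begins 65 mm behind the grasp point.
Start: joints at [-1.368, 0.13, 1.488, -0, 1.523, -0.085], TCP at [170.326, -575.321, 235.635] pointing down, gripper open.
Joint ranges: [-2.96, 2.96], [-0.89, 2.26], [0.02, 2.5], [-1.34, 4.48], [0, 2.73], [-2.66, 2.66]. Speed limits (rad/s): [2.39, 2.39, 2.79, 3.14, 3.14, 3.14].

## Interface

Orientations are given as a unit quaternion [w, x, y, z].
In Python, from bench import manip gives the robot as it stands.
- The arm moves only by the tool carry_out, never from a script. Its arguments are lists of equal length, an entry for each row: "xyz": the shift along the world's x, y, z in cm, a list of three; "twist": the turn, a rotation vector about the world's x, y, z in rad, a list of three; "grip": the finger opening in cm, from 0 to 9.3. In form: {"xyz": [[dx, dy, dz], ...], "twist": [[rx, ry, rz], ...], "grip": [grip, ...]}. A call has 1 to 10 rows; each row is the pose to reach, as a shift and turn from the pose commanded when the call began; what a row does not reach only later rows make up. A row lasts 1/12 s, in which the tool goes at most 41.7 mm and 7.16 degrees, less where a joint would pass 70% of its speed; a pose out of reach is approached as far as the arm can. A call with a gripper value outside its range is refused whole. The fingers move at their own pace and stop on an object; "grip_force" is the grip in N (left out, the last holds). Time passes only in rows, so rows that repeat a pose let the fingers close. It gives the time, the measured TCP pose, the force, the opening and the grip force at its end, in the units of the state.
- manip.get_state(): the state, without advancing time (a new reading comes with each control period).
- manip.snapshot(name): name is "scene" or "side" or "wrist"; returns a dict with "img" (384x512x3 uint8, red, green, blue), "camera_matrix" (3x3 intrinsics, pixels), "dist" ([k1, k2, p1, p2, k3] as OpenCV has them; the pictures are not rectified), "world_from_camera" (4x4, takes a point from camera to world coordinates). Camera axes: x right, y up, looking along -z (the intrinsics and any distortion apply to the point x, -y, -z); pixel columns grow to the right and rows downward; lengths in mm; the calibration is good to about 2 mm. A picture is of the moment at which its call begins. There is no depth.
- manip.hand_in(): hands the job in; it is judged then, once.
Trained networks look in the newest picture that a camera, given by its name, has taken for a name from the list of things; names that differ only in an ending like _2 or _b are one class to them, and where a whole thing is asked for, a point or a joint stands for the part that bears it (a point fixed in the world has none). Each returns a list of dicts, best first, with "confidence" (0 to 1); they miss things now and then, are a little off and sometimes report something else, mostly with a low value. They report only what shows in the picture. A call takes as long as a camera call.
- manip.look_for(camera, target): "uv" ([column, row] in pixels, amid what is visible of it).
- manip.spot_point(camera, target): "uv" ([column, row] in pixels: a listed point, or the origin of a listed thing).
The state is a dict: "time": time; "joint_pos": joint angles; "dq": joint speeds; "effort": joint torques, N m; "position": TCP position; "tool_rot": TCP orientation; "force": force on the tool from outside, world axes, zero at the start; "wrist_torque": the same for the moment, N m; "width": opening from 0.0 (shut) to 1.0 (fully open); "grip_force": force on a finger pad.
Only numpy, scipy, OpenCV 4.12 (cv2) and the standard library are available. Lean on these libraries where they do the work, as an engineer would, in place of code of your own. Each camera call takes 0.05 s, during which the arm holds its last target. There are 200 camera calls.

## Working session

There is one attempt and no reset: what is moved stays moved. The work goes in short steps, Python scripts to look and compute and a tool call to move; the robot and the scene stay as the last step left them, time stands still between calls to the robot, and variables do not carry over. Pictures are saved under pics/ and viewed, at most 14 in all, crops included, and the job is handed in when it is done.

Besides the shell and the picture viewer there is one more tool, called after "Emit:" as name(argument=value, ...), one argument or row to a line, values as JSON. carry_out: Moves the arm, as the interface text tells. Its arguments: {"type":"object","properties":{"xyz":{"type":"array"},"twist":{"type":"array"},"grip":{"type":"array"},"grip_force":{"type":"number"}},"required":["xyz","twist","grip"]}

```bash
ls; mkdir -p pics
cat > h.py <<'E'
import numpy as np, cv2
from bench import manip
def ray(s,uv):
    K=np.array(s["camera_matrix"],float);d=np.array(s["dist"],float)
    p=cv2.undistortPoints(np.array([[uv]],float),K,d)[0,0]
    T=np.array(s["world_from_camera"]);r=T[:3,:3]@np.array([p[0],-p[1],-1.]);return T[:3,3],r/np.linalg.norm(r)
def atz(s,uv,z):
    o,r=ray(s,uv);return o+r*(z-o[2])/r[2]
def proj(s,P):
    T=np.linalg.inv(np.array(s["world_from_camera"]));F=np.diag([1.,-1,-1])
    P=(T[:3,:3]@np.atleast_2d(P).T).T+T[:3,3]
    return cv2.projectPoints((P@F).reshape(-1,1,3),np.zeros(3),np.zeros(3),np.array(s["camera_matrix"],float),np.array(s["dist"],float))[0].reshape(-1,2)
def tri(rs):
    A=0;b=0
    for o,r in rs:
        M=np.eye(3)-np.outer(r,r);A=A+M;b=b+M@o
    return np.linalg.solve(A,b)
def save(s,n): cv2.imwrite("pics/"+n,cv2.cvtColor(s["img"],cv2.COLOR_RGB2BGR))
E
cat > m1.py <<'E'
from h import *
S={}
for c in("scene","side"):
    S[c]=manip.snapshot(c);save(S[c],c+"0.png")
st=manip.get_state();print(st["time"],st["position"],st["tool_rot"],st["force"],st["width"])
for t in("wax_tin","grease_tub","oil_can","paint_tin","knob_grip","knob_base","cabinet","drawer_handle","drawer_in","striker","mug"):
    rs=[]
    for c in S:
        L=manip.spot_point(c,t)
        for d in L[:2]: print(t,c,np.round(d["uv"],1),round(d["confidence"],2),np.round(atz(S[c],d["uv"],0 if t not in("knob_grip","knob_base","drawer_handle","striker") else 115)))
        if L: rs.append(ray(S[c],L[0]["uv"]))
    if len(rs)==2: print("  tri",np.round(tri(rs),1))
E
python3 m1.py; python3 -c "
import cv2
a=[cv2.imread('pics/%s0.png'%c) for c in('scene','side')]
"
```

```text
pics
0.1 [ 170.21031248 -574.85203092  234.68440921] [-8.17977245e-04  9.89665374e-01  1.43393776e-01 -5.45032898e-05] [0.70790169 0.09520572 0.31224973] 0.9972214825944439
wax_tin scene [355.4 238.3] 0.77 [565. 315.   0.]
wax_tin side [219.8 167.9] 0.51 [570. 306.   0.]
  tri [569.  312.3  -0.6]
grease_tub scene [174.8 198.5] 0.57 [ 583. -341.    0.]
grease_tub side [295.  274.2] 0.9 [ 595. -348.    0.]
  tri [ 590.5 -344.     2.6]
oil_can scene [367.8 219.2] 0.69 [456. 340.   0.]
oil_can side [192.9 171.6] 0.49 [449. 334.   0.]
  tri [450.6 340.3  -5. ]
paint_tin scene [261.6 193.7] 0.21 [450. -53.   0.]
knob_grip scene [217.6 190.6] 0.6 [ 616. -154.  115.]
knob_grip scene [357.1 240.5] 0.54 [692. 325. 115.]
knob_grip side [286.5 196.7] 0.72 [693. -95. 115.]
knob_grip side [216.8 169.9] 0.19 [511. 167. 115.]
  tri [ 668.  -132.3  159.5]
knob_base scene [219.1 202.4] 0.87 [ 670. -126.  115.]
knob_base side [281.1 208.7] 0.62 [ 645. -142.  115.]
  tri [ 652.8 -132.   100.4]
cabinet scene [240.8 246.6] 0.66 [727. -32.   0.]
cabinet side [287.6 203.2] 0.93 [742. -31.   0.]
  tri [736.5 -31.9   6.2]
drawer_handle scene [257.2 196. ] 0.46 [598. -21. 115.]
drawer_handle side [244.2 205.7] 0.97 [528. -70. 115.]
  tri [546.1 -35.1  72.4]
drawer_in scene [259.9 193. ] 0.66 [448. -60.   0.]
drawer_in side [274.5 206.8] 0.7 [683. -26.   0.]
  tri [614.5 -55.3 100. ]
striker side [194.8 171.2] 0.6 [426. 198. 115.]
striker side [274.6 206.3] 0.46 [ 629. -121.  115.]
mug scene [139.2 184.4] 0.87 [ 554. -507.    0.]
mug side [311.3 312.9] 0.81 [ 569. -499.    0.]
  tri [ 564.8 -501.5    8.6]
```

View pics/scene0.png

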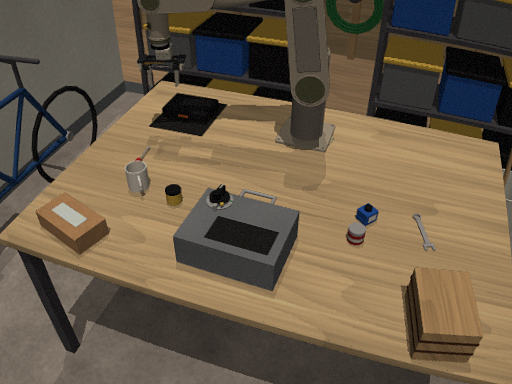

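View pics/side0.png

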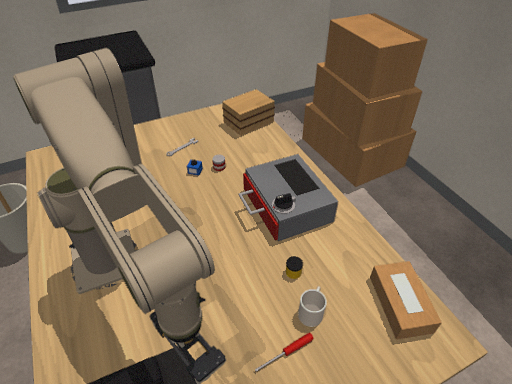

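The scene view shows the grease tub at (174,195), the wax tin at (356,234) and the oil can at (368,215). The cabinet carries the knob at (219,198), and there's no paint tin in sight. The side view agrees: tub (294,267), wax tin (219,163), oil can (195,168), knob (284,201). I'll move over the cabinet for a wrist view.

Emit:
carry_out(
  xyz=[
    [4,5,8],
    [10,12,16],
    [12,15,17],
    [15,19,17],
    [18,22,17],
    [21,26,17],
    [24,29,17],
    [27,32,17],
    [30,36,17],
    [33,40,17],
  ],
  twist=[
    [0,0,0.12],
    [0,0,0.24],
    [0,0,0.36],
    [0,0,0.48],
    [0,0,0.6],
    [0,0,0.72],
    [0,0,0.84],
    [0,0,0.96],
    [0,0,1.08],
    [0,0,1.2],
  ],
  grip=[9.3,9.3,9.3,9.3,9.3,9.3,9.3,9.3,9.3,9.3],
)

```text
time: 2.03
position: [406.4, -289.5, 393.8]
tool_rot: [0.001, 0.734, 0.679, 0.0]
force: [2.0, -0.9, -0.7]
width: 1.004
grip_force: 0.0
```

Emit:
carry_out(
  xyz=[
    [3,3,0],
    [4,6,0],
    [4,9,0],
    [4,9,0],
    [4,9,0],
  ],
  twist=[
    [0,0,0.08],
    [0,0,0.08],
    [0,0,0.08],
    [0,0,0.08],
    [0,0,0.08],
  ],
  grip=[9.3,9.3,9.3,9.3,9.3],
)

```text
time: 2.45
position: [445.7, -199.9, 393.3]
tool_rot: [0.0, 0.707, 0.707, 0.0]
force: [-0.0, -0.4, -0.3]
width: 1.001
grip_force: 0.0
```

```bash
cat > m2.py <<'E'
from h import *
import sys
s=manip.snapshot("wrist");save(s,sys.argv[1])
st=manip.get_state();print(st["time"],np.round(st["position"],1),np.round(st["tool_rot"],4),np.round(st["joint_pos"],2))
print(np.round(s["world_from_camera"],2).tolist())
for a in sys.argv[2:]:
    t,z=a.split(":")
    for d in manip.spot_point("wrist",t)[:2]: print(t,np.round(d["uv"],1),round(d["confidence"],2),np.round(atz(s,d["uv"],float(z)),1))
E
python3 m2.py w1.png knob_grip:155 knob_base:115 drawer_handle:82 cabinet:0 striker:100 drawer_in:18
```

```text
2.5 [ 445.4 -200.9  393.1] [ 4.000e-04  7.077e-01  7.065e-01 -1.000e-04] [-0.53 -0.18  1.51 -0.    1.81 -0.53]
[[1.0, 0.0, -0.0, 446.63], [-0.0, 0.95, 0.3, -117.51], [0.0, -0.3, 0.95, 542.86], [0.0, 0.0, 0.0, 1.0]]
knob_grip [446.4  98.7] 0.91 [ 658.7 -128.5  155. ]
knob_grip [430.9  96.6] 0.42 [ 640.9 -126.2  155. ]
knob_base [431.5  99.1] 0.86 [ 662.1 -130.1  115. ]
cabinet [451.4  33.2] 0.7 [735.1 -39.    0. ]
```

View pics/w1.png

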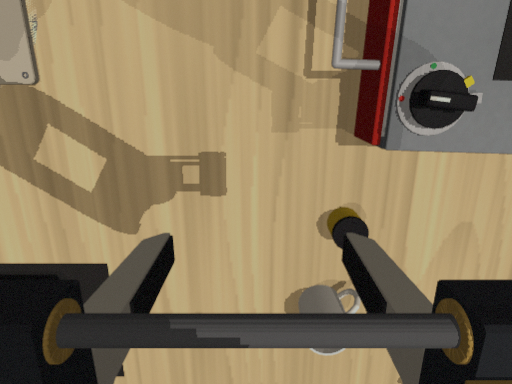

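The wrist view shows the knob at about (440,100) with its white line toward the red dot (402,100). The handle's end is at (340,30) and the tub is at (347,228). I'll move closer over the knob and front.

Emit:
carry_out(
  xyz=[
    [3,3,0],
    [6,6,0],
    [9,9,0],
    [12,12,0],
    [15,14,0],
    [15,14,0],
    [15,14,0],
  ],
  twist=[
    [0,0,0],
    [0,0,0],
    [0,0,0],
    [0,0,0],
    [0,0,0],
    [0,0,0],
    [0,0,0],
  ],
  grip=[9.3,9.3,9.3,9.3,9.3,9.3,9.3],
)

```text
time: 3.38
position: [596.2, -60.3, 390.5]
tool_rot: [-0.002, 0.708, 0.707, -0.001]
force: [-0.6, -0.2, -0.0]
width: 0.999
grip_force: 0.0
```

```bash
python3 m2.py w2.png knob_grip:155 knob_base:115 drawer_handle:82 cabinet:0 striker:100 drawer_in:18
```

```text
3.4333 [595.5 -61.3 391.7] [-0.0008  0.708   0.7062 -0.0008] [-0.19  0.12  1.22 -0.    1.81 -0.19]
[[1.0, 0.0, 0.0, 597.89], [-0.0, 0.95, 0.3, 21.92], [-0.0, -0.3, 0.95, 540.2], [0.0, 0.0, 0.0, 1.0]]
knob_grip [308.7 214.6] 0.79 [ 659.1 -126.5  155. ]
knob_base [305.3 203.7] 0.96 [ 660.2 -126.2  115. ]
drawer_handle [225.  131.8] 0.82 [551.3 -33.8  82. ]
cabinet [344.  129.9] 0.56 [734. -41.   0.]
```

View pics/w2.png

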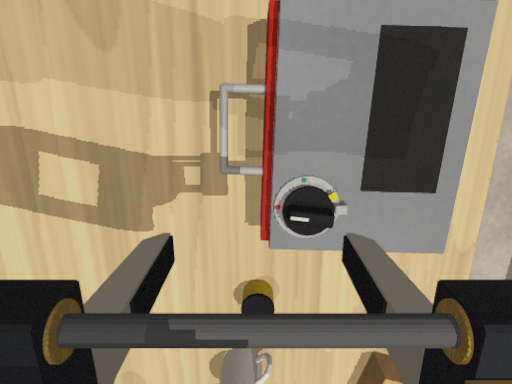

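The picture shows the knob centred near (306,207) with the bar from (285,212) to (334,218). The handle bar runs from (223,88) to (222,171), and the cabinet's right edge from (271,247) to (446,253).

```bash
cat > t.py <<'E'
from h import *
s=manip.snapshot("wrist")
for uv,z in [((223,88),82),((222,171),82),((271,247),115),((446,253),115),((494,2),115),((286,212),163),((334,217),163),((306,206.5),119)]:
    print(uv,np.round(atz(s,uv,z),1))
im=cv2.cvtColor(s["img"],cv2.COLOR_RGB2BGR)
cv2.imwrite("pics/c2.png",cv2.resize(im[150:270,200:360],None,fx=5,fy=5,interpolation=cv2.INTER_CUBIC))
E
python3 t.py
```

```text
(223, 88) [550.7  21.2  82. ]
(222, 171) [545.2 -91.4  82. ]
(271, 247) [ 614.3 -194.7  115. ]
(446, 253) [ 865.1 -205.8  115. ]
(494, 2) [868.  113.8 115. ]
(286, 212) [ 630.2 -123.6  163. ]
(334, 217) [ 689.2 -130.5  163. ]
(306, 206.5) [ 661.1 -132.5  119. ]
```

View pics/c2.png

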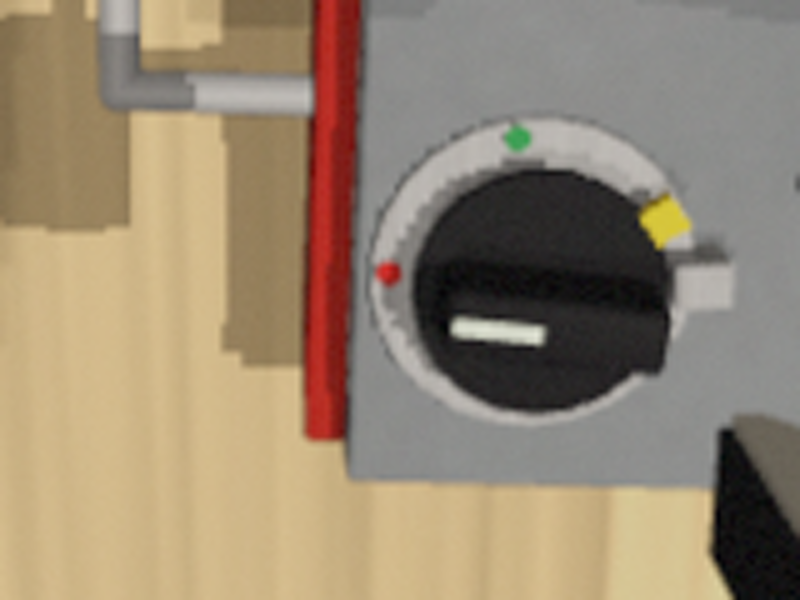

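The knob axis is near (660,-130), the cabinet's yaw is about -0.045 and the bar's yaw about -0.07. I'll move above the knob with the fingers across the bar.

Emit:
carry_out(
  xyz=[
    [1,-1,-2],
    [2,-2,-4],
    [3,-3,-6],
    [4,-4,-8],
    [5,-5,-10],
    [6,-6,-12],
    [6.4,-6.9,-13],
    [6.4,-6.9,-13],
    [6.4,-6.9,-13],
    [6.4,-6.9,-13],
  ],
  twist=[
    [0,0,0.12],
    [0,0,0.24],
    [0,0,0.36],
    [0,0,0.48],
    [0,0,0.6],
    [0,0,0.72],
    [0,0,0.84],
    [0,0,0.96],
    [0,0,1.08],
    [0,0,1.2],
  ],
  grip=[9,8,7,6,5,5,5,5,5,5],
)

```text
time: 4.62
position: [658.9, -130.8, 262.6]
tool_rot: [-0.0, 0.183, 0.983, 0.0]
force: [0.0, 0.1, 0.7]
width: 0.54
grip_force: 0.0
```

Emit:
carry_out(
  xyz=[
    [0,0,0],
    [0,0,0],
    [0,0,0],
    [0,0,0],
    [0,0,0],
  ],
  twist=[
    [0,0,0.12],
    [0,0,0.24],
    [0,0,0.31],
    [0,0,0.31],
    [0,0,0.31],
  ],
  grip=[5,5,5,5,5],
)

```text
time: 5.03
position: [659.2, -130.4, 263.2]
tool_rot: [0.0, 0.033, 0.999, -0.0]
force: [-0.4, -0.1, 0.8]
width: 0.54
grip_force: 0.0
```

```bash
python3 m2.py w3.png knob_grip:157 knob_base:115
```

```text
5.0833 [ 659.2 -130.4  263.2] [ 2.000e-04  3.360e-02  9.994e-01 -1.000e-04] [-0.27  0.32  1.22 -0.    1.6  -1.78]
[[0.07, -0.95, -0.3, 576.82], [1.0, 0.06, 0.02, -126.07], [-0.0, -0.3, 0.95, 412.82], [0.0, 0.0, 0.0, 1.0]]
knob_grip [259.6 182.4] 0.71 [ 647.9 -129.7  157. ]
knob_grip [261.7 192.9] 0.57 [ 656.8 -128.6  157. ]
knob_base [260.3 183.5] 0.94 [ 660.7 -129.7  115. ]
knob_base [358.1  52.7] 0.66 [553.8 -41.6 115. ]
```

View pics/w3.png

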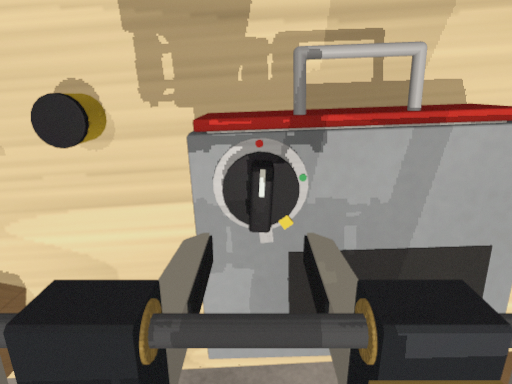

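The view is centred: the knob base is at (260,183), the bar lies along the camera's vertical, and the fingers straddle it. I'll descend and grip it.

Emit:
carry_out(
  xyz=[
    [0.1,0,-3],
    [0.1,0,-6],
    [0.1,0,-9],
    [0.1,0,-10.2],
    [0.1,0,-10.3],
    [0.1,0,-10.3],
    [0.1,0,-10.3],
    [0.1,0,-10.3],
    [0.1,0,-10.3],
    [0.1,0,-10.3],
  ],
  twist=[
    [0,0,0],
    [0,0,0],
    [0,0,0],
    [0,0,0],
    [0,0,0],
    [0,0,0],
    [0,0,0],
    [0,0,0],
    [0,0,0],
    [0,0,0],
  ],
  grip=[5,5,5,5,4,3,2,1.5,1.5,1.5],
  grip_force=20,
)

```text
time: 6.02
position: [661.8, -128.7, 162.2]
tool_rot: [0.002, 0.032, 0.999, 0.001]
force: [0.5, 4.4, 3.8]
width: 0.194
grip_force: 19.7
```

Emit:
carry_out(
  xyz=[
    [0,0,-0.3],
    [0,0,-0.5],
    [0,0,-0.7],
    [0,0,-0.7],
  ],
  twist=[
    [0,0,0],
    [0,0,0],
    [0,0,0],
    [0,0,0],
  ],
  grip=[1.5,1.5,1.5,1.5],
)

```text
time: 6.35
position: [661.9, -128.8, 155.5]
tool_rot: [0.002, 0.032, 1.0, 0.001]
force: [-0.4, 7.1, 7.5]
width: 0.19
grip_force: 19.7
```

Emit:
carry_out(
  xyz=[
    [0,0.1,-0.2],
    [0,0.1,-0.4],
    [0,0.1,-0.6],
    [0,0.1,-0.6],
  ],
  twist=[
    [0,0,0],
    [0,0,0],
    [0,0,0],
    [0,0,0],
  ],
  grip=[1.5,1.5,1.5,1.5],
)

```text
time: 6.68
position: [662.7, -128.6, 152.9]
tool_rot: [0.003, 0.032, 0.999, -0.0]
force: [-6.7, 5.0, 21.3]
width: 0.191
grip_force: 20.0
```

Emit:
carry_out(
  xyz=[
    [0,0,-0.1],
    [0,0,-0.2],
    [0,0,-0.3],
    [0,0,-0.3],
  ],
  twist=[
    [0,0,0],
    [0,0,0],
    [0,0,0],
    [0,0,0],
  ],
  grip=[1.5,1.5,1.5,1.5],
)

```text
time: 7.02
position: [663.7, -128.6, 151.7]
tool_rot: [0.005, 0.032, 0.999, -0.0]
force: [-6.5, 5.7, 27.4]
width: 0.193
grip_force: 20.0
```

Emit:
carry_out(
  xyz=[
    [0,0,0],
    [0,0,0],
    [0,0,0],
    [0,0,0],
    [0,0,0],
    [0,0,0],
    [0,0,0],
    [0,0,0],
    [0,0,0],
    [0,0,0],
  ],
  twist=[
    [0,0,-0.1],
    [0,0,-0.2],
    [0,0,-0.3],
    [0,0,-0.4],
    [0,0,-0.5],
    [0,0,-0.6],
    [0,0,-0.7],
    [0,0,-0.8],
    [0,0,-0.9],
    [0,0,-1.0],
  ],
  grip=[1.5,1.5,1.5,1.5,1.5,1.5,1.5,1.5,1.5,1.5],
  grip_force=25,
)

```text
time: 7.85
position: [662.2, -130.9, 151.5]
tool_rot: [0.004, 0.509, 0.861, -0.0]
force: [-13.7, -1.5, 30.0]
width: 0.195
grip_force: 25.1
```

Emit:
carry_out(
  xyz=[
    [0,0,0],
    [0,0,0],
    [0,0,0],
    [0,0,0],
    [0,0,0],
    [0,0,0],
  ],
  twist=[
    [0,0,-0.1],
    [0,0,-0.2],
    [0,0,-0.3],
    [0,0,-0.37],
    [0,0,-0.38],
    [0,0,-0.38],
  ],
  grip=[1.5,1.5,1.5,1.5,1.5,1.5],
)

```text
time: 8.35
position: [661.4, -131.1, 151.5]
tool_rot: [0.003, 0.661, 0.75, 0.0]
force: [-17.5, -1.4, 30.9]
width: 0.189
grip_force: 25.2
```

```bash
python3 -c "
from h import *
s=manip.get_state();print(s['wrist_torque'],s['force'],s['joint_pos'],s['tool_rot'])"
```

```text
[-0.531352    3.28579998  0.13108905] [-17.52669748  -1.35114428  30.86488601] [-0.27020253  0.37211977  1.36064103 -0.00268271  1.40327635 -0.39519764] [3.07670292e-03 6.61394479e-01 7.50031917e-01 2.50620095e-05]
```

Emit:
carry_out(
  xyz=[
    [-0.1,0,0.4],
    [-0.2,0,0.9],
    [-0.2,0,0.9],
    [-0.2,0,0.9],
    [-0.2,0,0.9],
    [-0.2,0,3.5],
    [-0.2,0,7],
    [-0.2,0,11],
    [-0.2,0,13],
    [-0.2,0,13],
  ],
  twist=[
    [0,0,0],
    [0,0,0],
    [0,0,0],
    [0,0,0],
    [0,0,0],
    [0,0,0],
    [0,0,0],
    [0,0,0],
    [0,0,0],
    [0,0,0],
  ],
  grip=[1.5,2,3,4,4.5,4.5,4.5,4.5,4.5,4.5],
)

```text
time: 9.18
position: [660.7, -129.6, 280.8]
tool_rot: [0.004, 0.661, 0.751, 0.002]
force: [0.5, 0.0, 0.4]
width: 0.487
grip_force: 0.0
```

Emit:
carry_out(
  xyz=[
    [-3,2.5,0],
    [-6,5,0],
    [-9,7.5,0],
    [-11.2,9.4,0],
    [-11.2,9.4,0],
    [-11.2,9.4,0],
  ],
  twist=[
    [0,0,-0.12],
    [0,0,-0.17],
    [0,0,-0.17],
    [0,0,-0.17],
    [0,0,-0.17],
    [0,0,-0.17],
  ],
  grip=[4.5,4.5,4.5,4.5,4.5,4.5],
)

```text
time: 9.68
position: [545.2, -34.0, 272.8]
tool_rot: [-0.001, 0.722, 0.692, -0.0]
force: [0.2, -0.0, -0.3]
width: 0.487
grip_force: 0.0
```

```bash
python3 m2.py w4.png knob_grip:157 knob_base:115 drawer_handle:82
```

```text
9.7333 [546.1 -34.8 273. ] [-2.000e-04  7.218e-01  6.921e-01 -3.000e-04] [-0.16 -0.02  1.58 -0.    1.59 -0.12]
[[1.0, 0.04, 0.01, 549.91], [-0.04, 0.95, 0.3, 48.19], [-0.0, -0.3, 0.95, 422.45], [0.0, 0.0, 0.0, 1.0]]
knob_grip [384.7 285.9] 0.8 [ 658.5 -128.7  157. ]
knob_base [373.  259.9] 0.68 [ 661.3 -125.2  115. ]
drawer_handle [260.5 167. ] 0.94 [549. -30.  82.]
drawer_handle [264.8 352. ] 0.23 [ 545.1 -268.6   82. ]
```

View pics/w4.png

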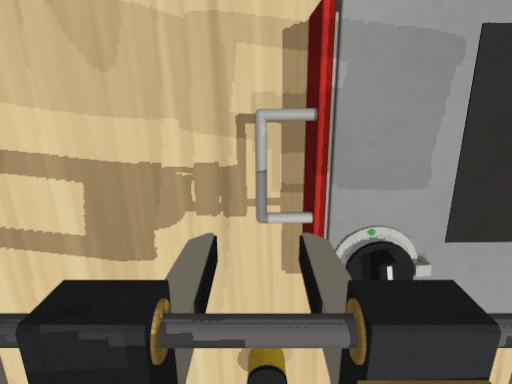

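The knob's bar now points toward the green dot (372,232), and the handle bar sits at (262,166) between the fingers. I'll descend and grip the handle.

Emit:
carry_out(
  xyz=[
    [0.3,0.2,-4],
    [0.3,0.2,-8],
    [0.3,0.2,-12],
    [0.3,0.2,-16],
    [0.3,0.2,-19.2],
    [0.3,0.2,-19.2],
    [0.3,0.2,-19.2],
    [0.3,0.2,-19.2],
    [0.3,0.2,-19.2],
    [0.3,0.2,-19.2],
  ],
  twist=[
    [0,0,0],
    [0,0,0],
    [0,0,0],
    [0,0,0],
    [0,0,0],
    [0,0,0],
    [0,0,0],
    [0,0,0],
    [0,0,0],
    [0,0,0],
  ],
  grip=[4.5,4.5,4.5,4.5,4.5,3.5,2.5,1.5,0.8,0.8],
  grip_force=25,
)

```text
time: 10.72
position: [550.7, -33.5, 84.8]
tool_rot: [0.001, 0.722, 0.692, 0.001]
force: [-16.7, -0.2, 12.0]
width: 0.178
grip_force: 7.7
```

Emit:
carry_out(
  xyz=[
    [-1,0.04,0],
    [-3,0.13,0],
    [-5,0.22,0],
    [-7,0.31,0],
    [-9,0.4,0],
    [-11,0.5,0],
    [-13,0.58,0],
    [-14.5,0.65,0],
    [-15.3,0.69,0],
    [-15.7,0.7,0],
  ],
  twist=[
    [0,0,0],
    [0,0,0],
    [0,0,0],
    [0,0,0],
    [0,0,0],
    [0,0,0],
    [0,0,0],
    [0,0,0],
    [0,0,0],
    [0,0,0],
  ],
  grip=[0.8,0.8,0.8,0.8,0.8,0.8,0.8,0.8,0.8,0.8],
)

```text
time: 11.55
position: [394.0, -28.4, 84.9]
tool_rot: [0.004, 0.722, 0.692, 0.0]
force: [1.6, -11.7, 0.7]
width: 0.12
grip_force: 25.0
```

Emit:
carry_out(
  xyz=[
    [0,0.1,0],
    [0,0.1,0],
    [0,0.1,0],
    [0,0.1,4],
    [0,0.1,8],
    [3,0.1,12],
    [6,0,16],
    [9,0,20],
    [12,0,24],
    [14,0,28],
  ],
  twist=[
    [0,0,0],
    [0,0,0],
    [0,0,0],
    [0,0,0],
    [0,0,0],
    [0,0,0],
    [0,0,0],
    [0,0,0],
    [0,0,0],
    [0,0,0],
  ],
  grip=[2,3.5,4.5,4.5,4.5,4.5,5,6,7,8],
)

```text
time: 12.38
position: [515.1, -25.7, 332.4]
tool_rot: [-0.0, 0.722, 0.692, 0.0]
force: [0.3, -0.2, -0.0]
width: 0.705
grip_force: 0.0
```

```bash
python3 m2.py w5.png drawer_handle:82 drawer_in:18 striker:100 knob_base:115; sed -i 's/scene0/x/' m1.py
cat > m3.py <<'E'
from h import *
S={c:manip.snapshot(c) for c in("scene","side")}
for t in("wax_tin","grease_tub","oil_can","paint_tin"):
    rs=[]
    for c in S:
        L=manip.spot_point(c,t)
        if L: rs.append(ray(S[c],L[0]["uv"]));print(t,c,np.round(L[0]["uv"],1),round(L[0]["confidence"],2))
    if len(rs)==2: print("  tri",np.round(tri(rs),1))
E
python3 m3.py
```

```text
12.4333 [519.9 -26.2 340.7] [0.0046 0.722  0.6919 0.0039] [-0.15 -0.12  1.55  0.    1.7  -0.11]
[[1.0, 0.04, 0.01, 519.69], [-0.04, 0.95, 0.3, 56.44], [0.0, -0.3, 0.95, 482.07], [0.0, 0.0, 0.0, 1.0]]
drawer_handle [160.6 164.7] 0.59 [396.8 -27.2  82. ]
drawer_in [270.5 151.6] 0.82 [533.9 -28.5  18. ]
striker [264.  270.5] 0.76 [ 518.1 -168.6  100. ]
knob_base [380.9 243.1] 0.8 [ 661.2 -128.4  115. ]
wax_tin scene [357.1 240.1] 0.84
wax_tin side [218.6 167.5] 0.61
  tri [567.7 320.5  -5.8]
grease_tub scene [177.  187.9] 0.66
grease_tub side [283.3 280.4] 0.57
  tri [ 540.1 -356.    11.6]
oil_can scene [364.7 216.5] 0.61
oil_can side [194.9 169.2] 0.75
  tri [459.7 328.8  13.5]
```

View pics/w5.png

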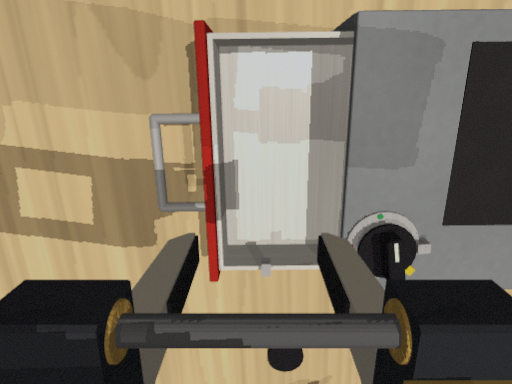

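The drawer is fully open: inside centre at (270,152), striker at (265,268), floor empty. The tub has been knocked to about (542,-354). I'll go to it.

Emit:
carry_out(
  xyz=[
    [0.5,-4,0],
    [1,-8,0],
    [1.5,-12,-1],
    [2,-16,-2],
    [2.2,-20,-4],
    [2.5,-24,-6],
    [2.5,-28,-8],
    [2.5,-31,-9],
    [2.5,-31,-9],
    [2.5,-31,-9],
  ],
  twist=[
    [0,0,0],
    [0,0,0],
    [0,0,0],
    [0,0,0],
    [0,0,0],
    [0,0,0],
    [0,0,0],
    [0,0,0],
    [0,0,0],
    [0,0,0],
  ],
  grip=[9,9,9,9,9,9,9,9,9,9],
)

```text
time: 13.97
position: [537.3, -337.5, 238.4]
tool_rot: [-0.002, 0.723, 0.691, -0.0]
force: [-0.0, 1.2, 0.1]
width: 0.971
grip_force: 0.0
```

```bash
python3 m2.py w6.png grease_tub:0
python3 - <<'E'
from h import *
for d in manip.look_for("wrist","grease_tub")[:2]: print(d)
E
```

```text
14.0167 [ 538.3 -336.4  240.1] [-0.0009  0.7227  0.6911  0.    ] [-0.64  0.22  1.38  0.    1.54 -0.59]
[[1.0, 0.04, 0.02, 542.75], [-0.05, 0.95, 0.3, -255.71], [-0.0, -0.3, 0.95, 388.23], [0.0, 0.0, 0.0, 1.0]]
{'uv': [262.5, 179.3], 'confidence': 0.83}
{'uv': [187.0, 351.6], 'confidence': 0.6}
```

View pics/w6.png

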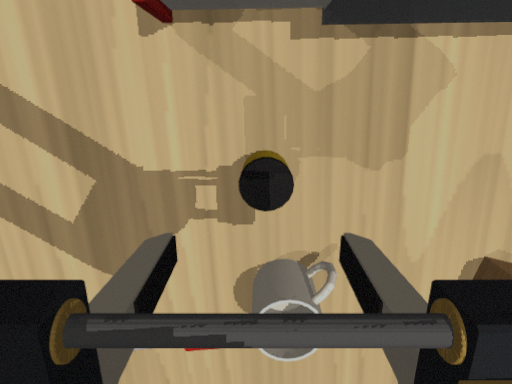

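The tub's lid is at (266,183), 54 px across, and it's standing upright.

Run:
```python
from h import *
s=manip.snapshot("wrist")
g=cv2.cvtColor(s["img"],cv2.COLOR_RGB2GRAY)[130:230,220:320]
m=(g<45).astype(np.uint8)
n,l,st,c=cv2.connectedComponentsWithStats(m)
i=1+np.argmax(st[1:,4]);uv=[220+st[i,0]+st[i,2]/2-.5,130+st[i,1]+st[i,3]/2-.5]
print(st[i],uv,atz(s,uv,56), manip.get_state()["position"])
```

```text
[  17   28   53   53 2215] [np.float64(263.0), np.float64(184.0)] [ 545.50949599 -348.60743915   56.        ] [ 539.556529   -335.10533545  242.31396371]
```

```bash
cat > st.py <<'E'
from h import *
for i in range(2): manip.snapshot("wrist")
print({k:np.round(manip.get_state()[k],3).tolist() for k in("time","position","tool_rot","force","width")})
E
python3 st.py
```

```text
{'time': 14.267, 'position': [539.569, -335.051, 242.327], 'tool_rot': [0.001, 0.722, 0.692, 0.0], 'force': [-0.716, 0.304, 0.436], 'width': 0.967}
```

Emit:
carry_out(
  xyz=[
    [0.6,-1.35,-4],
    [0.6,-1.35,-8],
    [0.6,-1.35,-12],
    [0.6,-1.35,-15],
    [0.6,-1.35,-18],
    [0.6,-1.35,-20.4],
    [0.6,-1.35,-20.4],
    [0.6,-1.35,-20.4],
    [0.6,-1.35,-20.4],
    [0.6,-1.35,-20.4],
  ],
  twist=[
    [0,0,0],
    [0,0,0],
    [0,0,0],
    [0,0,0],
    [0,0,0],
    [0,0,0],
    [0,0,0],
    [0,0,0],
    [0,0,0],
    [0,0,0],
  ],
  grip=[9,9,9,9,9,9,8,7,6,5],
  grip_force=20,
)

```text
time: 15.1
position: [546.7, -350.6, 40.2]
tool_rot: [0.002, 0.722, 0.692, 0.0]
force: [-0.4, 0.1, 0.3]
width: 0.732
grip_force: 0.0
```

Emit:
carry_out(
  xyz=[
    [0,0,0],
    [0,0,0],
    [0,0,2],
    [0,0,5],
    [0,0,9],
    [0,0,12],
    [0,0,14],
    [0,0,14],
    [0,0,14],
    [0,0,14],
  ],
  twist=[
    [0,0,0],
    [0,0,0],
    [0,0,0],
    [0,0,0],
    [0,0,0],
    [0,0,0],
    [0,0,0],
    [0,0,0],
    [0,0,0],
    [0,0,0],
  ],
  grip=[5,5,5,5,5,5,5,5,5,5],
)

```text
time: 15.93
position: [544.0, -349.0, 174.9]
tool_rot: [-0.001, 0.722, 0.692, -0.0]
force: [-0.3, 0.4, -3.8]
width: 0.616
grip_force: 20.0
```

```bash
python3 st.py
```

```text
{'time': 16.033, 'position': [543.447, -348.56, 173.727], 'tool_rot': [-0.002, 0.722, 0.692, -0.0], 'force': [-0.744, 1.472, -3.929], 'width': 0.617}
```

Emit:
carry_out(
  xyz=[
    [-0.2,3.5,0],
    [-0.4,7,0],
    [-0.7,10.5,0],
    [-1,14,0],
    [-1.2,17.5,0],
    [-1.4,21,0],
    [-1.6,24.5,0],
    [-1.6,27,0],
    [-1.6,28.5,0],
    [-1.6,28.5,0],
  ],
  twist=[
    [0,0,0],
    [0,0,0],
    [0,0,0],
    [0,0,0],
    [0,0,0],
    [0,0,0],
    [0,0,0],
    [0,0,0],
    [0,0,0],
    [0,0,0],
  ],
  grip=[5,5,5,5,5,5,5,5,5,5],
)

```text
time: 16.87
position: [527.5, -61.2, 174.8]
tool_rot: [-0.002, 0.721, 0.693, -0.001]
force: [-0.5, 0.0, -3.8]
width: 0.618
grip_force: 20.0
```

Emit:
carry_out(
  xyz=[
    [0,0,-3],
    [0,0,-6],
    [0,0,-8],
    [0,0,-9],
    [0,0,-9.5],
    [0,0,-9.5],
  ],
  twist=[
    [0,0,0],
    [0,0,0],
    [0,0,0],
    [0,0,0],
    [0,0,0],
    [0,0,0],
  ],
  grip=[5,5,5,5,5,5],
)

```text
time: 17.37
position: [527.7, -64.8, 80.4]
tool_rot: [-0.001, 0.722, 0.692, -0.001]
force: [-0.5, 0.4, -2.6]
width: 0.62
grip_force: 20.0
```

```bash
python3 st.py; python3 m3.py
```

```text
{'time': 17.467, 'position': [529.522, -65.03, 82.892], 'tool_rot': [0.001, 0.722, 0.692, 0.0], 'force': [-0.375, 0.079, -3.002], 'width': 0.619}
wax_tin scene [358.6 237.7] 0.56
wax_tin side [216.8 165.8] 0.74
  tri [562.  324.4   2.5]
grease_tub scene [252.1 195.3] 0.56
grease_tub side [245.4 221.8] 0.57
  tri [522.5 -72.7  38.5]
oil_can scene [366.4 216.8] 0.56
oil_can side [195.8 168.8] 0.62
  tri [463.2 333.   14. ]
```

Emit:
carry_out(
  xyz=[
    [0,0,-0.8],
    [0,0,-1.6],
    [0,0,-2.2],
    [0,0,-2.4],
    [0,0,-2.5],
    [0,0,-2.5],
  ],
  twist=[
    [0,0,0],
    [0,0,0],
    [0,0,0],
    [0,0,0],
    [0,0,0],
    [0,0,0],
  ],
  grip=[5,5,5,5,5,5],
)

```text
time: 18.47
position: [529.9, -65.6, 57.7]
tool_rot: [0.001, 0.722, 0.692, 0.0]
force: [-0.7, -3.4, 7.6]
width: 0.617
grip_force: 20.0
```

Emit:
carry_out(
  xyz=[
    [0,0,0],
    [0,0,0],
    [0,0,0],
    [0,0,0.5],
    [0,0,3],
    [0,0,6.5],
    [0,0,10.5],
    [0,0,14],
    [0,2,16],
    [0,6,18],
  ],
  twist=[
    [0,0,0],
    [0,0,0],
    [0,0,0],
    [0,0,0],
    [0,0,0],
    [0,0,0],
    [0,0,0],
    [0,0,0],
    [0,0,0],
    [0,0,0],
  ],
  grip=[6,7,7.5,7.5,7.5,7.5,7.5,7.5,7.5,7.5],
)

```text
time: 19.3
position: [529.6, -9.4, 238.7]
tool_rot: [0.002, 0.724, 0.69, 0.001]
force: [0.9, 0.6, -0.3]
width: 0.805
grip_force: 0.0
```

Emit:
carry_out(
  xyz=[
    [0,4,0],
    [0,8,0],
    [-1,12,0],
    [-1,16,0],
    [-1,20,0],
    [-1,24,0],
    [-1,28,0],
    [-1,31,0],
    [-1,31,0],
    [-1,31,0],
  ],
  twist=[
    [0,0,0],
    [0,0,0],
    [0,0,0],
    [0,0,0],
    [0,0,0],
    [0,0,0],
    [0,0,0],
    [0,0,0],
    [0,0,0],
    [0,0,0],
  ],
  grip=[8,8,8,8,8,8,8,8,8,8],
)

```text
time: 20.13
position: [518.0, 304.3, 235.1]
tool_rot: [-0.0, 0.721, 0.693, -0.0]
force: [0.3, -0.8, 0.1]
width: 0.863
grip_force: 0.0
```

```bash
python3 st.py; python3 m2.py w7.png wax_tin:0 oil_can:0
```

```text
{'time': 20.233, 'position': [518.661, 302.189, 235.376], 'tool_rot': [0.0, 0.722, 0.692, -0.0], 'force': [-0.009, -0.188, 0.254], 'width': 0.861}
20.2833 [518.8 301.7 235.5] [ 1.000e-04  7.224e-01  6.915e-01 -3.000e-04] [ 0.44  0.13  1.49 -0.    1.52  0.49]
[[1.0, 0.04, 0.01, 523.32], [-0.04, 0.95, 0.3, 384.49], [-0.0, -0.3, 0.95, 384.93], [0.0, 0.0, 0.0, 1.0]]
wax_tin [298.7 153. ] 0.63 [567.8 310.6   0. ]
oil_can [203.3 140.2] 0.6 [457.8 330.3   0. ]
```

View pics/w7.png

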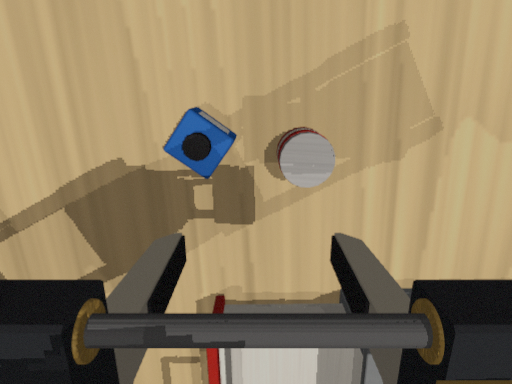

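The wax tin's lid is at (307,159) and the oil can's cap at (196,146). The oil can's shoulder corners are at (197,109), (236,135), (207,178) and (164,144).

```bash
python3 - <<'E'
from h import *
s=manip.snapshot("wrist")
print(atz(s,(307,159),52),atz(s,(196,146),59))
P=np.array([atz(s,u,46) for u in((197,109),(236,135),(207,178),(164,144))])[:,:2]
print(P,P.mean(0))
for i in range(4):
    d=P[(i+1)%4]-P[i];print(np.linalg.norm(d),np.arctan2(d[1],d[0])%np.pi)
E
python3 st.py
```

```text
[570.74375957 313.20144168  52.        ] [460.70323028 332.6242191   59.        ]
[[462.8737003  367.17733196]
 [499.78455487 339.89377659]
 [466.358394   296.36169062]
 [425.74625122 334.11906711]] [463.6907251  334.38796657]
45.899930051898394 2.50505606583062
54.88488625685591 0.9159680485347153
55.452372549485176 2.3926053886930445
49.712134843613384 0.7274856078551535
{'time': 20.533, 'position': [519.07, 301.788, 235.723], 'tool_rot': [0.0, 0.723, 0.691, 0.0], 'force': [-0.655, -0.423, -0.849], 'width': 0.861}
```

Emit:
carry_out(
  xyz=[
    [2,1.15,0],
    [5.2,1.15,-3],
    [5.2,1.15,-7],
    [5.2,1.15,-11],
    [5.2,1.15,-15],
    [5.2,1.15,-18],
    [5.2,1.15,-19.8],
    [5.2,1.15,-19.8],
    [5.2,1.15,-19.8],
    [5.2,1.15,-19.8],
  ],
  twist=[
    [0,0,0],
    [0,0,0],
    [0,0,0],
    [0,0,0],
    [0,0,0],
    [0,0,0],
    [0,0,0],
    [0,0,0],
    [0,0,0],
    [0,0,0],
  ],
  grip=[8.3,8.3,8.3,8.3,8.3,8.3,8.3,7,6,5],
  grip_force=20,
)

```text
time: 21.37
position: [572.1, 314.5, 39.6]
tool_rot: [0.0, 0.722, 0.692, 0.001]
force: [0.0, -0.7, 1.9]
width: 0.724
grip_force: 0.0
```

Emit:
carry_out(
  xyz=[
    [0,0,0],
    [0,0,0],
    [0,0,2],
    [0,0,5],
    [0,0,9],
    [0,0,12],
    [0,0,14],
    [0,0,14],
    [0,0,14],
    [0,0,14],
  ],
  twist=[
    [0,0,0],
    [0,0,0],
    [0,0,0],
    [0,0,0],
    [0,0,0],
    [0,0,0],
    [0,0,0],
    [0,0,0],
    [0,0,0],
    [0,0,0],
  ],
  grip=[5,5,5,5,5,5,5,5,5,5],
)

```text
time: 22.2
position: [570.2, 314.0, 176.4]
tool_rot: [-0.0, 0.722, 0.692, -0.001]
force: [-0.4, -0.4, -3.0]
width: 0.62
grip_force: 20.0
```

```bash
python3 st.py
```

```text
{'time': 22.3, 'position': [569.502, 313.65, 174.957], 'tool_rot': [-0.001, 0.722, 0.692, -0.002], 'force': [0.701, 0.566, -2.552], 'width': 0.622}
```

Emit:
carry_out(
  xyz=[
    [-0.5,-3.5,0],
    [-1,-7,0],
    [-1.5,-10.5,0],
    [-2,-14,0],
    [-2.5,-17.5,0],
    [-3,-21,0],
    [-3.5,-24.5,0],
    [-3.9,-28,0],
    [-3.9,-31,0],
    [-3.9,-31,0],
  ],
  twist=[
    [0,0,0],
    [0,0,0],
    [0,0,0],
    [0,0,0],
    [0,0,0],
    [0,0,0],
    [0,0,0],
    [0,0,0],
    [0,0,0],
    [0,0,0],
  ],
  grip=[5,5,5,5,5,5,5,5,5,5],
)

```text
time: 23.13
position: [530.5, -0.7, 175.7]
tool_rot: [-0.0, 0.724, 0.69, -0.002]
force: [-0.6, -0.1, -1.7]
width: 0.617
grip_force: 20.0
```

Emit:
carry_out(
  xyz=[
    [0,0,0],
    [0,0,-3],
    [0,0,-6],
    [0,0,-8],
    [0,0,-9],
    [0,0,-9.5],
    [0,0,-9.5],
  ],
  twist=[
    [0,0,0],
    [0,0,0],
    [0,0,0],
    [0,0,0],
    [0,0,0],
    [0,0,0],
    [0,0,0],
  ],
  grip=[5,5,5,5,5,5,5],
)

```text
time: 23.72
position: [531.0, 5.1, 81.3]
tool_rot: [-0.001, 0.722, 0.692, -0.001]
force: [0.3, -0.5, -1.6]
width: 0.619
grip_force: 20.0
```

```bash
python3 st.py
```

```text
{'time': 23.817, 'position': [532.632, 4.6, 83.631], 'tool_rot': [0.001, 0.722, 0.692, 0.001], 'force': [-0.911, 0.196, -1.016], 'width': 0.618}
```

Emit:
carry_out(
  xyz=[
    [0,0,-0.8],
    [0,0,-1.6],
    [0,0,-2.2],
    [0,0,-2.5],
    [0,0,-2.6],
    [0,0,-2.6],
  ],
  twist=[
    [0,0,0],
    [0,0,0],
    [0,0,0],
    [0,0,0],
    [0,0,0],
    [0,0,0],
  ],
  grip=[5,5,5,5,5,5],
)

```text
time: 24.32
position: [533.4, 4.2, 58.0]
tool_rot: [0.001, 0.722, 0.692, 0.001]
force: [0.5, 0.4, 7.7]
width: 0.617
grip_force: 20.0
```

Emit:
carry_out(
  xyz=[
    [0,0,0],
    [0,0,0],
    [0,0,0],
    [0,0,0.5],
    [0,0,3],
    [0,0,6.5],
    [0,0,10.5],
    [0,0,14],
    [0,2,16],
    [0,6,18],
  ],
  twist=[
    [0,0,0],
    [0,0,0],
    [0,0,0],
    [0,0,0],
    [0,0,0],
    [0,0,0],
    [0,0,0],
    [0,0,0],
    [0,0,0],
    [0,0,0],
  ],
  grip=[6,7,7.5,7.5,7.5,7.5,7.5,7.5,7.5,7.5],
)

```text
time: 25.15
position: [532.8, 59.3, 238.4]
tool_rot: [0.002, 0.724, 0.69, 0.001]
force: [-0.2, 0.8, -0.9]
width: 0.807
grip_force: 0.0
```

Emit:
carry_out(
  xyz=[
    [-0.5,3.5,0],
    [-1.5,7,0],
    [-2.5,10.5,0],
    [-3.5,14,0],
    [-4.5,17.5,0],
    [-5.5,21,0],
    [-6.5,24.5,0],
    [-7,26,0],
    [-7,26,0],
    [-7,26,0],
  ],
  twist=[
    [0,0,-0.1],
    [0,0,-0.2],
    [0,0,-0.3],
    [0,0,-0.4],
    [0,0,-0.5],
    [0,0,-0.6],
    [0,0,-0.68],
    [0,0,-0.68],
    [0,0,-0.68],
    [0,0,-0.68],
  ],
  grip=[8,8,8,8,8,8,8,8,8,8],
)

```text
time: 25.98
position: [461.3, 322.0, 235.1]
tool_rot: [0.0, 0.911, 0.413, -0.0]
force: [0.6, -0.5, -0.5]
width: 0.862
grip_force: 0.0
```

```bash
python3 st.py; python3 m2.py w8.png oil_can:0
```

```text
{'time': 26.083, 'position': [462.018, 320.621, 235.114], 'tool_rot': [0.0, 0.911, 0.411, -0.0], 'force': [0.613, -0.273, 0.515], 'width': 0.858}
26.1333 [462.2 320.4 235.2] [ 2.000e-04  9.117e-01  4.109e-01 -1.000e-04] [ 0.52  0.03  1.6  -0.    1.52  1.24]
[[0.75, 0.63, 0.2, 518.32], [-0.66, 0.71, 0.22, 382.09], [0.0, -0.3, 0.95, 384.72], [0.0, 0.0, 0.0, 1.0]]
oil_can [244.1 156.6] 0.82 [456.3 335.5   0. ]
```

View pics/w8.png

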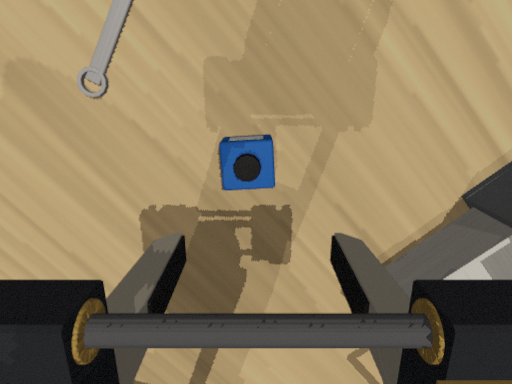

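Run:
```python
from h import *
s=manip.snapshot("wrist")
print(atz(s,(247,167.5),59),atz(s,(248,164),46),manip.get_state()["position"])
```

```text
[460.8436329  332.24640364  59.        ] [461.8061142  332.34656682  46.        ] [462.3288369  320.31999494 235.22898638]
```

Emit:
carry_out(
  xyz=[
    [-0.1,1.2,-1],
    [-0.1,1.2,-4],
    [-0.1,1.2,-8],
    [-0.1,1.2,-12],
    [-0.1,1.2,-16],
    [-0.1,1.2,-19],
    [-0.1,1.2,-19.8],
    [-0.1,1.2,-19.8],
    [-0.1,1.2,-19.8],
    [-0.1,1.2,-19.8],
  ],
  twist=[
    [0,0,0.05],
    [0,0,0.05],
    [0,0,0.05],
    [0,0,0.05],
    [0,0,0.05],
    [0,0,0.05],
    [0,0,0.05],
    [0,0,0.05],
    [0,0,0.05],
    [0,0,0.05],
  ],
  grip=[8,8,8,8,8,8,8,7,6,5],
  grip_force=20,
)

```text
time: 27.07
position: [462.9, 334.4, 40.2]
tool_rot: [-0.0, 0.901, 0.434, 0.002]
force: [-0.7, 0.2, 0.4]
width: 0.695
grip_force: 0.0
```

Emit:
carry_out(
  xyz=[
    [0,0,0],
    [0,0,0],
    [0,0,2],
    [0,0,5],
    [0,0,9],
    [0,0,12],
    [0,0,14],
    [0,0,14],
    [0,0,14],
    [0,0,14],
  ],
  twist=[
    [0,0,0],
    [0,0,0],
    [0,0,0],
    [0,0,0],
    [0,0,0],
    [0,0,0],
    [0,0,0],
    [0,0,0],
    [0,0,0],
    [0,0,0],
  ],
  grip=[4.5,4.5,4.5,4.5,4.5,4.5,4.5,4.5,4.5,4.5],
)

```text
time: 27.9
position: [460.2, 333.1, 176.1]
tool_rot: [0.0, 0.901, 0.434, -0.001]
force: [0.4, 0.1, -2.2]
width: 0.601
grip_force: 20.0
```

```bash
python3 st.py
```

```text
{'time': 28.0, 'position': [459.608, 332.792, 174.846], 'tool_rot': [0.0, 0.901, 0.434, -0.002], 'force': [-0.276, 0.007, -3.365], 'width': 0.6}
```

Emit:
carry_out(
  xyz=[
    [1,-3.5,0],
    [2,-7,0],
    [3,-10.5,0],
    [4,-14,0],
    [5,-17.5,0],
    [6,-21,0],
    [7,-24,0],
    [7.4,-26.1,0],
    [7.4,-26.1,0],
    [7.4,-26.1,0],
  ],
  twist=[
    [0,0,0.1],
    [0,0,0.2],
    [0,0,0.3],
    [0,0,0.4],
    [0,0,0.5],
    [0,0,0.6],
    [0,0,0.63],
    [0,0,0.63],
    [0,0,0.63],
    [0,0,0.63],
  ],
  grip=[4.5,4.5,4.5,4.5,4.5,4.5,4.5,4.5,4.5,4.5],
)

```text
time: 28.83
position: [534.0, 71.4, 175.4]
tool_rot: [-0.001, 0.723, 0.691, -0.001]
force: [-0.4, 0.4, -1.8]
width: 0.598
grip_force: 20.0
```

Emit:
carry_out(
  xyz=[
    [0,0,0],
    [0,0,-3],
    [0,0,-6],
    [0,0,-8],
    [0,0,-9],
    [0,0,-9.5],
    [0,0,-9.5],
  ],
  twist=[
    [0,0,0],
    [0,0,0],
    [0,0,0],
    [0,0,0],
    [0,0,0],
    [0,0,0],
    [0,0,0],
  ],
  grip=[4.5,4.5,4.5,4.5,4.5,4.5,4.5],
)

```text
time: 29.42
position: [533.9, 73.3, 81.2]
tool_rot: [-0.001, 0.722, 0.692, -0.001]
force: [-0.1, 0.4, -2.1]
width: 0.6
grip_force: 20.0
```

```bash
python3 st.py
```

```text
{'time': 29.517, 'position': [535.635, 72.986, 83.458], 'tool_rot': [0.001, 0.722, 0.692, 0.001], 'force': [-0.57, 0.356, -0.769], 'width': 0.604}
```

Emit:
carry_out(
  xyz=[
    [0,0,-0.8],
    [0,0,-1.6],
    [0,0,-2.2],
    [0,0,-2.5],
    [0,0,-2.7],
    [0,0,-2.7],
  ],
  twist=[
    [0,0,0],
    [0,0,0],
    [0,0,0],
    [0,0,0],
    [0,0,0],
    [0,0,0],
  ],
  grip=[4.5,4.5,4.5,4.5,4.5,4.5],
)

```text
time: 30.02
position: [537.5, 72.3, 57.7]
tool_rot: [0.002, 0.722, 0.692, 0.002]
force: [1.4, -1.5, 11.6]
width: 0.602
grip_force: 20.0
```

Emit:
carry_out(
  xyz=[
    [-0.2,0,0.1],
    [-0.2,0,0.1],
    [-0.2,0,0.1],
    [-0.2,0,0.5],
    [-0.2,0,3],
    [-0.2,0,6.5],
    [-0.2,0,10.5],
    [-0.2,0,14],
    [-2,-2,18],
    [-5,-5,20],
  ],
  twist=[
    [0,0,0],
    [0,0,0],
    [0,0,0],
    [0,0,0],
    [0,0,0],
    [0,0,0],
    [0,0,0],
    [0,0,0],
    [0,0,0],
    [0,0,0],
  ],
  grip=[6,7,7.5,7.5,7.5,7.5,7.5,7.5,7.5,7.5],
)

```text
time: 30.85
position: [493.1, 30.1, 254.2]
tool_rot: [0.002, 0.721, 0.693, 0.002]
force: [1.1, -0.6, 1.0]
width: 0.806
grip_force: 0.0
```

Emit:
carry_out(
  xyz=[
    [-2,-3,0],
    [-3,-5,0],
    [-3,-5,1],
    [-3,-5,1],
  ],
  twist=[
    [0,0,0],
    [0,0,0],
    [0,0,0],
    [0,0,0],
  ],
  grip=[6,5,4.5,4.5],
)

```text
time: 31.18
position: [461.8, -21.4, 261.7]
tool_rot: [0.001, 0.723, 0.691, 0.001]
force: [0.3, 0.2, 0.3]
width: 0.566
grip_force: 0.0
```

```bash
python3 st.py; python3 m2.py w9.png drawer_handle:82 grease_tub:18 wax_tin:18 oil_can:18 striker:100 drawer_in:18
python3 - <<'E'
from h import *
for c in("scene","side"):
    manip.snapshot(c);print(c,[(np.round(d["uv"]),round(d["confidence"],2)) for d in manip.look_for(c,"paint_tin")[:3]])
E
```

```text
{'time': 31.283, 'position': [462.097, -20.237, 260.278], 'tool_rot': [0.0, 0.722, 0.692, 0.0], 'force': [-0.337, 0.515, -0.656], 'width': 0.503}
31.3333 [461.9 -20.  259.7] [-2.000e-04  7.220e-01  6.919e-01  1.000e-04] [-0.15 -0.26  1.82  0.    1.58 -0.11]
[[1.0, 0.04, 0.01, 466.59], [-0.04, 0.95, 0.3, 61.88], [0.0, -0.3, 0.95, 409.96], [0.0, 0.0, 0.0, 1.0]]
drawer_handle [197.  186.1] 0.55 [400.5 -30.5  82. ]
grease_tub [318.4 197.5] 0.65 [536.4 -69.8  18. ]
grease_tub [198.5 182.8] 0.55 [389.8 -44.4  18. ]
wax_tin [317.5 139.4] 0.84 [534.6   2.2  18. ]
oil_can [318.5  80.7] 0.97 [535.1  67.6  18. ]
drawer_in [319.2 163.9] 0.97 [536.9 -27.3  18. ]
scene []
side []
```

View pics/w9.png

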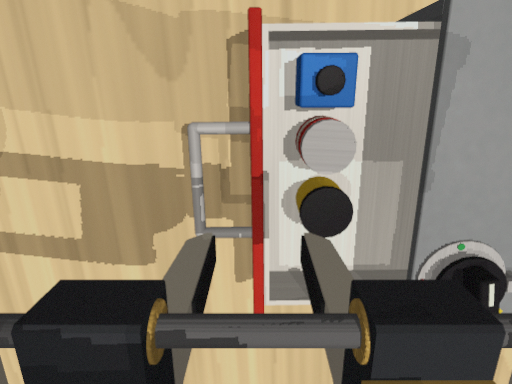

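All three stand upright in the drawer: oil can (328,80), wax tin (327,145), tub (326,210). No paint tin was detected anywhere. The handle bar's middle is at (197,180), so I'll grip it and push the drawer home.

Emit:
carry_out(
  xyz=[
    [-3,-0.9,0],
    [-6.4,-0.9,0],
    [-6.4,-0.9,-3],
    [-6.4,-0.9,-7],
    [-6.4,-0.9,-11],
    [-6.4,-0.9,-15],
    [-6.4,-0.9,-17.6],
    [-6.4,-0.9,-17.6],
    [-6.4,-0.9,-17.6],
    [-6.4,-0.9,-17.6],
  ],
  twist=[
    [0,0,0],
    [0,0,0],
    [0,0,0],
    [0,0,0],
    [0,0,0],
    [0,0,0],
    [0,0,0],
    [0,0,0],
    [0,0,0],
    [0,0,0],
  ],
  grip=[4.5,4.5,4.5,4.5,4.5,4.5,4.5,3,1.8,0.8],
  grip_force=25,
)

```text
time: 32.67
position: [398.8, -29.9, 85.9]
tool_rot: [0.001, 0.722, 0.692, 0.001]
force: [-0.9, 0.1, 0.6]
width: 0.314
grip_force: 0.0
```

Emit:
carry_out(
  xyz=[
    [0,0,0],
    [0,0,0],
    [0,0,0],
    [0.5,-0.02,0],
    [1.5,-0.07,0],
    [2.5,-0.11,0],
    [3.5,-0.16,0],
    [4.5,-0.2,0],
    [5.5,-0.25,0],
    [6.5,-0.3,0],
  ],
  twist=[
    [0,0,0],
    [0,0,0],
    [0,0,0],
    [0,0,0],
    [0,0,0],
    [0,0,0],
    [0,0,0],
    [0,0,0],
    [0,0,0],
    [0,0,0],
  ],
  grip=[0.8,0.8,0.8,0.8,0.8,0.8,0.8,0.8,0.8,0.8],
)

```text
time: 33.5
position: [464.4, -32.2, 85.9]
tool_rot: [0.001, 0.722, 0.692, 0.001]
force: [-2.0, 4.6, 9.8]
width: 0.121
grip_force: 25.0
```

Emit:
carry_out(
  xyz=[
    [1,-0.04,0],
    [2,-0.09,0],
    [3,-0.13,0],
    [4,-0.18,0],
    [5,-0.22,0],
    [6,-0.27,0],
    [7,-0.31,0],
    [8,-0.36,0],
    [8,-0.36,0],
    [8,-0.36,0],
  ],
  twist=[
    [0,0,0],
    [0,0,0],
    [0,0,0],
    [0,0,0],
    [0,0,0],
    [0,0,0],
    [0,0,0],
    [0,0,0],
    [0,0,0],
    [0,0,0],
  ],
  grip=[0.8,0.8,0.8,0.8,0.8,0.8,0.8,0.8,0.8,0.8],
)

```text
time: 34.33
position: [544.9, -34.7, 86.0]
tool_rot: [0.001, 0.722, 0.692, 0.002]
force: [0.3, 9.4, 6.2]
width: 0.119
grip_force: 25.0
```

Emit:
carry_out(
  xyz=[
    [0.3,-0.1,0],
    [0.6,-0.1,0],
    [0.9,-0.15,0],
    [1.2,-0.15,0],
    [1.2,-0.15,0],
    [1.2,-0.15,0],
  ],
  twist=[
    [0,0,0],
    [0,0,0],
    [0,0,0],
    [0,0,0],
    [0,0,0],
    [0,0,0],
  ],
  grip=[0.8,0.8,0.8,0.8,0.8,0.8],
)

```text
time: 34.83
position: [548.5, -35.8, 84.6]
tool_rot: [-0.006, 0.722, 0.692, -0.004]
force: [-38.1, 9.4, 34.7]
width: 0.12
grip_force: 25.0
```

Emit:
carry_out(
  xyz=[
    [-0.5,0,0],
    [-0.7,0,0],
    [-0.7,0,0],
    [-0.7,0,0],
    [-0.7,0,0],
    [-0.7,0,3],
    [-0.7,0,7],
    [-0.7,0,11],
    [-0.7,0,15],
    [-0.7,0,18],
  ],
  twist=[
    [0,0,0],
    [0,0,0],
    [0,0,0],
    [0,0,0],
    [0,0,0],
    [0,0,0],
    [0,0,0],
    [0,0,0],
    [0,0,0],
    [0,0,0],
  ],
  grip=[1.2,2,3,4,4.5,4.5,4.5,4.5,4.5,4.5],
)

```text
time: 35.67
position: [548.4, -38.1, 268.0]
tool_rot: [0.002, 0.722, 0.692, 0.001]
force: [0.9, -0.6, 0.2]
width: 0.484
grip_force: 0.0
```

Emit:
carry_out(
  xyz=[
    [2,-1,0],
    [5,-1,0],
    [5,-1,0],
    [5,-1,0],
  ],
  twist=[
    [0,0,0.1],
    [0,0,0.17],
    [0,0,0.17],
    [0,0,0.17],
  ],
  grip=[4.5,4.5,4.5,4.5],
)

```text
time: 36.0
position: [598.1, -48.0, 262.5]
tool_rot: [-0.001, 0.661, 0.75, -0.001]
force: [-0.2, -0.3, -0.3]
width: 0.483
grip_force: 0.0
```

```bash
python3 st.py; python3 m2.py w10.png drawer_handle:82 knob_grip:157 knob_base:115
```

```text
{'time': 36.1, 'position': [597.197, -47.812, 263.42], 'tool_rot': [-0.0, 0.661, 0.75, -0.0], 'force': [0.482, 0.98, -0.02], 'width': 0.481}
36.15 [597.1 -47.8 263.8] [-1.000e-04  6.611e-01  7.503e-01 -1.000e-04] [-0.17  0.12  1.45 -0.    1.57 -0.29]
[[0.99, -0.12, -0.04, 587.9], [0.13, 0.95, 0.3, 33.77], [-0.0, -0.3, 0.95, 413.09], [0.0, 0.0, 0.0, 1.0]]
drawer_handle [211.6 150.5] 0.96 [549.  -30.6  82. ]
knob_grip [316.7 288.9] 0.71 [ 660.5 -127.6  157. ]
knob_base [311.5 269.3] 0.74 [ 663.2 -132.2  115. ]
```

View pics/w10.png

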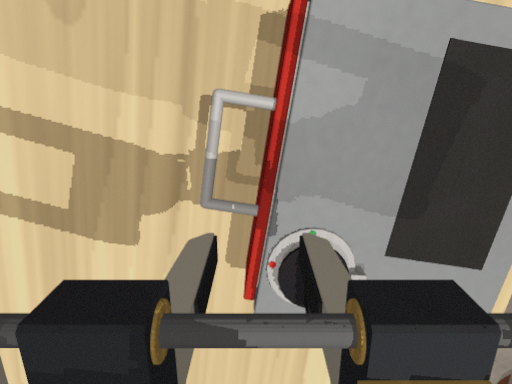

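The drawer is shut (handle back at x 549). Now to the knob, with the same grip yaw as when I let it go.

Emit:
carry_out(
  xyz=[
    [2.5,-3,0],
    [5,-6,0],
    [6.4,-8.2,0],
    [6.4,-8.2,0],
    [6.4,-8.2,-3],
    [6.4,-8.2,-6],
    [6.4,-8.2,-9],
    [6.4,-8.2,-10.3],
    [6.4,-8.2,-10.3],
    [6.4,-8.2,-10.3],
  ],
  twist=[
    [0,0,0],
    [0,0,0],
    [0,0,0],
    [0,0,0],
    [0,0,0],
    [0,0,0],
    [0,0,0],
    [0,0,0],
    [0,0,0],
    [0,0,0],
  ],
  grip=[4.5,4.5,4.5,4.5,4.5,4.5,4.5,4.5,4,3],
  grip_force=25,
)

```text
time: 37.13
position: [661.1, -129.5, 161.3]
tool_rot: [-0.0, 0.661, 0.751, -0.0]
force: [-0.2, 0.9, 0.9]
width: 0.4
grip_force: 0.0
```

Emit:
carry_out(
  xyz=[
    [0,0,0],
    [0,0,0],
    [0,0,0],
    [0,0,0],
    [0,0,-0.3],
    [0,0,-0.6],
    [0,0,-0.9],
    [0,0,-1.2],
    [0,0,-1.4],
    [0,0,-1.4],
  ],
  twist=[
    [0,0,0],
    [0,0,0],
    [0,0,0],
    [0,0,0],
    [0,0,0],
    [0,0,0],
    [0,0,0],
    [0,0,0],
    [0,0,0],
    [0,0,0],
  ],
  grip=[2,1.5,1.5,1.5,1.5,1.5,1.5,1.5,1.5,1.5],
)

```text
time: 37.97
position: [661.8, -131.0, 154.0]
tool_rot: [0.002, 0.661, 0.75, -0.0]
force: [-21.1, 1.4, 31.0]
width: 0.191
grip_force: 25.2
```

Emit:
carry_out(
  xyz=[
    [-0.2,0,0],
    [-0.2,0,0],
    [-0.2,0,0],
    [-0.2,0,0],
    [-0.2,0,0],
    [-0.2,0,0],
    [-0.2,0,0],
    [-0.2,0,0],
    [-0.2,0,0],
    [-0.2,0,0],
  ],
  twist=[
    [0,0,0],
    [0,0,0.11],
    [0,0,0.22],
    [0,0,0.33],
    [0,0,0.44],
    [0,0,0.55],
    [0,0,0.66],
    [0,0,0.77],
    [0,0,0.88],
    [0,0,0.99],
  ],
  grip=[1.5,1.5,1.5,1.5,1.5,1.5,1.5,1.5,1.5,1.5],
)

```text
time: 38.8
position: [662.8, -129.5, 154.1]
tool_rot: [0.005, 0.222, 0.975, 0.001]
force: [-3.7, 6.4, 22.5]
width: 0.192
grip_force: 25.0
```

Emit:
carry_out(
  xyz=[
    [0,0,0],
    [0,0,0],
    [0,0,0],
    [0,0,0],
    [0,0,0],
    [0,0,0],
  ],
  twist=[
    [0,0,0.1],
    [0,0,0.2],
    [0,0,0.3],
    [0,0,0.4],
    [0,0,0.42],
    [0,0,0.42],
  ],
  grip=[1.5,1.5,1.5,1.5,1.5,1.5],
)

```text
time: 39.3
position: [663.0, -128.5, 154.0]
tool_rot: [0.005, 0.015, 1.0, 0.0]
force: [-3.5, 8.9, 22.5]
width: 0.19
grip_force: 25.0
```

```bash
python3 st.py; python3 -c "
from h import *
print(manip.get_state()['wrist_torque'])"
```

```text
{'time': 39.4, 'position': [662.972, -128.544, 153.992], 'tool_rot': [0.005, 0.016, 1.0, 0.0], 'force': [-3.432, 7.981, 21.508], 'width': 0.188}
[1.78326773 0.58937547 0.00852545]
```

Emit:
carry_out(
  xyz=[
    [0,0,0.4],
    [0,0,1],
    [0,0,1],
    [0,0,1],
    [0,0,1],
    [0,0,1],
    [0,0,4],
    [0,0,8],
    [0,0,11],
    [0,0,11],
  ],
  twist=[
    [0,0,0],
    [0,0,0],
    [0,0,0],
    [0,0,0],
    [0,0,0],
    [0,0,0],
    [0,0,0],
    [0,0,0],
    [0,0,0],
    [0,0,0],
  ],
  grip=[1.5,2,3,4,5,5,5,5,5,5],
)

```text
time: 40.23
position: [662.3, -130.8, 265.5]
tool_rot: [0.005, 0.017, 1.0, -0.001]
force: [1.1, -0.1, 1.5]
width: 0.538
grip_force: 0.0
```

Emit:
carry_out(
  xyz=[
    [-2,0,3],
    [-4,0,6],
    [-4,0,8],
    [-4,0,8],
  ],
  twist=[
    [0,0,0],
    [0,0,0],
    [0,0,0],
    [0,0,0],
  ],
  grip=[5,5,5,5],
)

```text
time: 40.57
position: [620.5, -130.6, 343.0]
tool_rot: [0.004, 0.017, 1.0, -0.001]
force: [0.2, -0.1, 0.5]
width: 0.541
grip_force: 0.0
```

```bash
python3 st.py; python3 m2.py w11.png drawer_handle:82 knob_grip:157 knob_base:115
```

```text
{'time': 40.667, 'position': [619.889, -130.144, 337.595], 'tool_rot': [0.001, 0.017, 1.0, -0.0], 'force': [-0.062, 0.095, -0.711], 'width': 0.537}
40.7167 [ 619.5 -130.   335.9] [-4.000e-04  1.700e-02  9.999e-01  1.000e-04] [-0.29  0.2   1.23 -0.    1.71 -1.82]
[[0.03, -0.95, -0.3, 537.19], [1.0, 0.03, 0.01, -128.45], [-0.0, -0.3, 0.95, 487.07], [0.0, 0.0, 0.0, 1.0]]
drawer_handle [343.3  96.2] 0.85 [549.3 -29.5  82. ]
knob_grip [261.6 210. ] 0.79 [ 659.8 -129.2  157. ]
knob_base [262.7 194.5] 0.67 [ 656.1 -127.4  115. ]
knob_base [259.3 208.9] 0.31 [ 673.9 -132.   115. ]
```

View pics/w11.png

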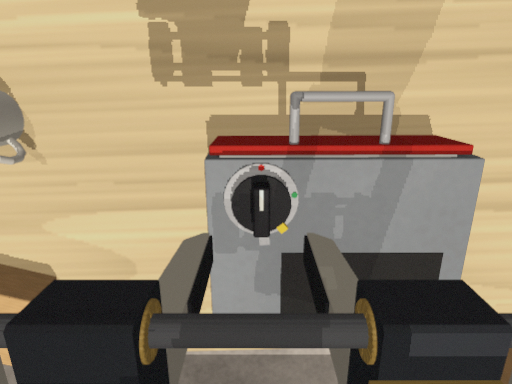

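The knob's white line points at the red dot (261,168), the pin is back at its starting place, and the drawer is shut. I'll hand the job in.

```bash
python3 -c "
from bench import manip
print(manip.hand_in())"
```

```text
the job is handed in; nothing more can be done
None
```

I stood the grease tub, wax tin and oil can upright in the drawer, pushed it fully home, turned the knob back to locked and handed the job in; no paint tin was found on the bench, and no verdict has come back.

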